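# Wedge the rocking instrument steady

### The job

The grey bench instrument rocks because its front-left foot, under the yellow dot, is too short. Push the orange wedge along the bench with the fingertips, in under that foot, until the instrument stands firm and level, no longer rocking and not jacked up; pick nothing up, don't shove the instrument out of place, and leave everything else alone. Then leave the wedge and press gently down on the yellow dot to test it, and finish while holding that press, with the instrument staying level.

Things in the scene. Friction and masses are not known exactly. Their poses are not given: they have to be found in the camera images.
- instrument: Low grey bench instrument, 150 mm deep (x) x 200 wide (y), loose, about 2.6 kg; flat top 60 mm and underside 16 mm above the bench when level; black front panel with knobs, to x = -85 mm, facing the robot. Origin: on the bench under its middle; x to its back, y to its left. Four domed rubber feet, 18 mm across, at x = +-60, y = +-85 mm. Left alone it stands level on three of them.
- short_foot_xy (a point): Point in the instrument's foot plane (bench level when it stands level) below the centre of its front-left foot, 15 mm in from its front and left sides. This foot is seized too short: it hangs 4.5 to 10 mm above the bench, different every time and not known beforehand. Pushing on hard once the wedge is snug shoves the whole instrument away.
- press_spot (a point): Centre of the flat yellow dot, 22 mm across, on the instrument's top over the short foot: the place to press. About 2 N here rocks the unwedged instrument down until the short foot lands.
- wedge: Orange smooth plastic wedge, 80 mm long (x), 50 wide (y), 60 g, loose, thin end towards the short foot. Origin: centre of its underside; +x to the thin end. Top rises evenly from 3 mm (x = +40) to 16 mm at the upright back (x = -40). Free, it slides at under 1 N; once it meets the foot, the push climbs to 4 N or more within 3 to 6 mm; from 7 N the instrument slides. It stays put under load.
- wedge_back (a point): Middle of the wedge's back face, 8 mm above the bench, where it is pushed.
- lidded_tub: Closed clear tub with pale blue lid, 66 mm across, 29 high, light, standing on the instrument's top at the back right. Leave it there. Origin: centre of its underside.
- rubber: Eraser, 25 x 40 x 12 mm, blue and white, on the bench. Leave alone. Origin: centre of its underside.
- black_tape: Black tape roll, 57 mm across, 19 high, on the bench. Leave alone. Origin: centre of its underside.
- dropper: Small brown dropper bottle, 33 mm across, 102 high, standing on the bench. Leave alone. Origin: centre of its underside.
- red_driver: Small red screwdriver, 156 mm long, 11 thick, lying on the bench along its own y. Leave alone. Origin: centre of its underside.
- alu_block: Aluminium block, 22 x 34 x 18 mm, on the bench. Leave alone. Origin: centre of its underside.
Not all that is in view belongs to the job. Several things have the shape of the wedge; the one meant has the colours described above.

How it is judged:
By the outcome, as a careful person would: the job done as asked, in the order asked, and still so for the second after the job is handed in, while the arm keeps its last pose, push and grip.
It also fails if it takes over 61 s, if anything falls off the work surface, if the arm or the gripper's body presses on something with over 40 N, if the wrist force passes 120 N, or if a joint passes its speed limit or range.

### The arm

A 6-joint arm with a two-finger parallel gripper is mounted at the origin on a cart in front of the work surface, level with it; the furniture and walls round the work are solid. World frame = base frame: x ahead of the robot, y to its left, z up, the work surface at z = 0. Lengths are in mm, angles in rad, forces in N, time in s.
With the tool pointing down it reaches from about 350 to 875 mm from the base axis. Payload 4.2 kg.
Tool frame: the origin (TCP) lies between the finger pads; the fingertips stand 19 mm ahead of it and the grasp point (between the pads) is the TCP; y points along the fingers, z is the direction in which the jaws open and shut, and the axes are right-handed (so a half turn about y gives the same grasp; the last joint's range is limited). The gripper opens to 85 mm and grips with 20 to 120 N. Pads are 22 mm wide; open, the fingers measure 114 mm over their backs; the gripper's body (76 mm by 85 mm) begins 54 mm behind the grasp point. The pads swing forward as they close: fully open they stand 13 mm farther back than shut.
Start: joints at [-0.852, 0.385, 0.008, 0, -1.194, -0.259], TCP at [277.367, -560.06, 250.312] pointing down, gripper open.
Joint ranges: [-3.14, 3.14], [-1.21, 2.06], [-1.07, 1.41], [-3.16, 2.05], [-2.99, -0.16], [-3.1, 3.1]. Speed limits (rad/s): [2.79, 2.79, 3.14, 3.14, 3.14, 3.14].

### API

Orientations are given as a unit quaternion [x, y, z, w].
In Python, from bench import arm gives the robot as it stands.
- The arm moves only by the shell command python3 -m inch 'ROWS'. ROWS is JSON, a list of rows, each a list of 7 numbers: the opening, from 0 (shut) to 1 (fully open), then the shift along the tool's x, y, z in cm, then the turn, a rotation vector about the tool's x, y, z in degrees. A call has 1 to 20 rows; each row is the pose to reach, as a shift and turn from the pose commanded when the call began, along the tool's axes at that moment; what a row does not reach only later rows make up. A row lasts 1/12 s, in which the tool goes at most 41.7 mm and 7.16 degrees, less where a joint would pass 70% of its speed; a pose out of reach is approached as far as the arm can. A call with a gripper value outside its range is refused whole. The fingers move at their own pace and stop on an object; the grip force is fixed at half the most. Time passes only in rows, so rows that repeat a pose let the fingers close. It gives the time, the measured TCP pose, the force and the opening at its end, in the units of the state.
- arm.read_state(): the state, without advancing time (a new reading comes with each control period).
- arm.get_image(name): name is "scene" or "top"; returns the picture (384x512x3 uint8, red, green, blue); there is no depth.
- arm.camera_params(name): a dict with "fx", "fy", "cx", "cy" (pixels), "rvec" (rotation vector, rad) and "tvec" (3), from world to camera coordinates, as OpenCV has them. Camera axes: x right, y down, z forward; pixel columns grow to the right and rows downward; lengths in mm; the calibration is good to about 2 mm. A picture is of the moment at which its call begins. camera_params takes no time and is no camera call.
- arm.job_done(): hands the job in, once; it reports no verdict.
Trained networks look in the newest picture that a camera, given by its name, has taken for a name from the list of things; names that differ only in an ending like _2 or _b are one class to them, and where a whole thing is asked for, a point or a joint stands for the part that bears it (a point fixed in the world has none). Each returns a list of dicts, best first, with "conf" (0 to 1); they miss things now and then, are a little off and sometimes report something else, mostly with a low value. They report only what shows in the picture. A call takes as long as a camera call. They do not tell look-alikes from the thing itself.
- arm.masks_of(label, camera): "mask" (384x512 bool, what is visible of it) and "extent" ([left, top, width, height] in pixels, round what is visible of it).
The state is a dict: "clock": time; "joints": joint angles; "joint_vel": joint speeds; "joint_efforts": joint torques, N m; "position": TCP position; "ee_rot": TCP orientation; "contact_force": force on the tool from outside, world axes, zero at the start; "wrist_torque": the same for the moment, N m; "gripper_width": finger opening in mm.
Only numpy, scipy, OpenCV 4.12 (cv2) and the standard library are available. Lean on these libraries where they do the work, as an engineer would, in place of code of your own. Each camera call takes 0.05 s, during which the arm holds its last target.

## Working session

There is one attempt and no reset: what is moved stays moved. The work goes in short steps, Python scripts to look and compute and a shell command to move; the robot and the scene stay as the last step left them, time stands still between calls to the robot, and variables do not carry over. Pictures are saved under pics/ and viewed, and the job is handed in when it is done.

```bash
ls; mkdir -p pics; python3 - <<'E'
from bench import arm
import cv2
for n in("scene","top"):
    im=arm.get_image(n); cv2.imwrite(f"pics/{n}0.png",im[:,:,::-1]); print(n,arm.camera_params(n))
s=arm.read_state(); print({k:s[k] for k in("clock","position","ee_rot","contact_force","gripper_width")})
E
```

```text
pics
scene {'fx': 354.68340751177556, 'fy': 354.68340751177556, 'cx': 254.7146229614428, 'cy': 196.51987796231424, 'rvec': array([ 1.25595296, -1.97619643,  1.12975345]), 'tvec': array([273.16551882, 312.48998486, 627.73440166])}
top {'fx': 360.4895361961348, 'fy': 360.4895361961348, 'cx': 253.55946939293446, 'cy': 195.8176944205799, 'rvec': array([ 2.16345974, -2.19030631,  0.06146647]), 'tvec': array([  40.33825407,  573.42922907, 1011.53916761])}
{'clock': 0.1, 'position': array([ 277.14517346, -559.63831768,  249.31555588]), 'ee_rot': array([-0.68782574, -0.16087958,  0.16130006,  0.68919939]), 'contact_force': array([-0.64827578, -0.58572042,  0.55554687]), 'gripper_width': 85.51979017535793}
```

View pics/scene0.png

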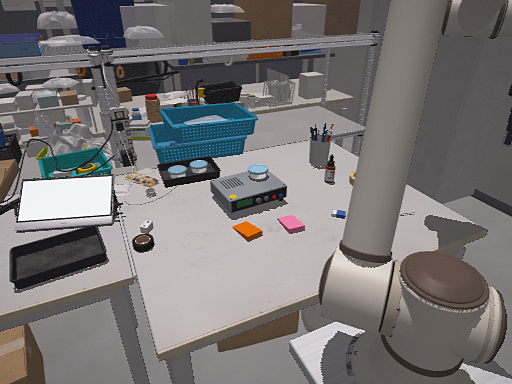

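View pics/top0.png

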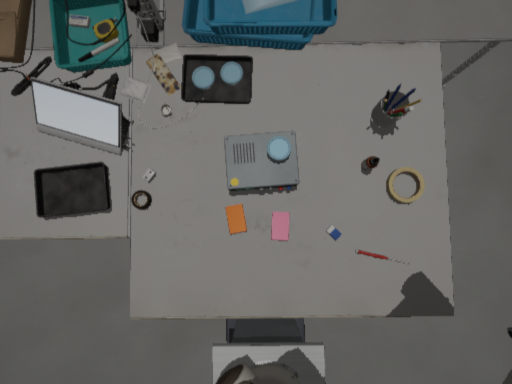

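The scene and top views show the orange wedge at top (236,219) and scene (248,230). Its only look-alike is the pink wedge at top (281,226) and scene (291,224). The yellow dot is at top (235,183). Orange matches the description, so I'll check it in a close crop and measure.

```bash
cat > h.py <<'E'
import numpy as np,cv2
from bench import arm
def P(n):
    p=arm.camera_params(n); K=np.array([[p['fx'],0,p['cx']],[0,p['fy'],p['cy']],[0,0,1]]); return K,cv2.Rodrigues(p['rvec'])[0],p['tvec']
def back(n,uv,z):
    K,R,t=P(n); c=-R.T@t; d=R.T@np.linalg.inv(K)@np.array([uv[0],uv[1],1.]); return c+d*(z-c[2])/d[2]
def proj(n,X):
    K,R,t=P(n); return cv2.projectPoints(np.atleast_2d(np.array(X,float)),cv2.Rodrigues(R)[0],t,K,None)[0][:,0]
def colmask(im,lo,hi,box=None):
    h=cv2.cvtColor(im,cv2.COLOR_RGB2HSV); m=cv2.inRange(h,lo,hi)
    if box: 
        k=np.zeros_like(m); x0,y0,x1,y1=box; k[y0:y1,x0:x1]=1; m=m*k
    return m
E
python3 - <<'E'
from h import *
for n in("top","scene"):
    im=arm.get_image(n)
    for lab in("wedge","press_spot","instrument"):
        for r in arm.masks_of(lab,n)[:3]:
            m=r["mask"].astype(np.uint8); ys,xs=np.nonzero(m)
            rect=cv2.minAreaRect(np.c_[xs,ys].astype(np.float32))
            z={"wedge":0,"press_spot":60,"instrument":60}[lab]
            print(n,lab,round(r["conf"],2),r["extent"],np.round([xs.mean(),ys.mean()],1),[np.round(x,1) for x in cv2.boxPoints(rect)], back(n,(xs.mean(),ys.mean()),z).round(1))
    x0,y0,x1,y1={"top":(205,120,315,250),"scene":(195,150,325,250)}[n]
    cv2.imwrite(f"pics/crop_{n}.png",cv2.resize(im[y0:y1,x0:x1,::-1],None,fx=4.5,fy=4.5,interpolation=cv2.INTER_CUBIC))
E
```

```text
top wedge 0.98 [269.7, 211.4, 19.4, 29.7] [279.5 225.4] [array([270.6, 238.8], dtype=float32), array([271.8, 211.4], dtype=float32), array([288.1, 212.1], dtype=float32), array([286.9, 239.5], dtype=float32)] [488.3 -40.7   0. ]
top wedge 0.68 [225.2, 203.6, 21.0, 28.0] [235.6 217.8] [array([224.4, 205.6], dtype=float32), array([241.7, 202.3], dtype=float32), array([247. , 230.2], dtype=float32), array([229.7, 233.5], dtype=float32)] [511.8  86.6   0. ]
top press_spot 0.91 [223.1, 129.2, 74.4, 60.4] [259.  162.3] [array([223.3, 135.4], dtype=float32), array([294.9, 130.1], dtype=float32), array([299.1, 187.3], dtype=float32), array([227.5, 192.6], dtype=float32)] [664.   16.6  60. ]
top press_spot 0.57 [129.8, 191.7, 20.7, 18.2] [141.  199.5] [array([132., 191.], dtype=float32), array([150., 191.], dtype=float32), array([150., 208.], dtype=float32), array([132., 208.], dtype=float32)] [564.8 344.4  60. ]
top instrument 0.86 [226.4, 130.4, 71.3, 60.7] [258.5 162.3] [array([223.2, 135.5], dtype=float32), array([293.9, 130.1], dtype=float32), array([298.3, 186.3], dtype=float32), array(
[... 275 characters left out ...]
   0. ]
scene wedge 0.52 [234.0, 221.2, 24.1, 19.4] [247.6 230.4] [array([233., 227.], dtype=float32), array([245., 215.], dtype=float32), array([262., 232.], dtype=float32), array([250., 244.], dtype=float32)] [513.9  83.6   0. ]
scene press_spot 0.82 [208.6, 172.2, 80.8, 41.8] [246.5 190.7] [array([207.9, 180.5], dtype=float32), array([280.1, 162.5], dtype=float32), array([289., 198.], dtype=float32), array([216.8, 216.1], dtype=float32)] [625.2  36.5  60. ]
scene instrument 0.59 [210.1, 169.1, 76.6, 44.5] [246.7 190.3] [array([207.8, 180.1], dtype=float32), array([280.2, 161.9], dtype=float32), array([289.2, 197.9], dtype=float32), array([216.8, 216.1], dtype=float32)] [627.1  34.9  60. ]
```

View pics/crop_top.png

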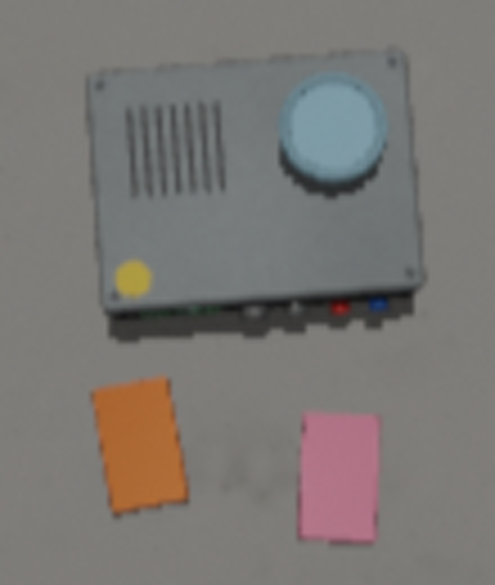

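View pics/crop_scene.png

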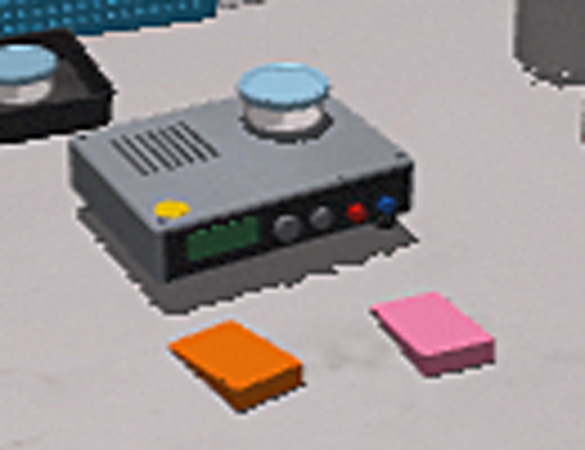

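```bash
cat > meas.py <<'E'
from h import *
from scipy.optimize import minimize
def wmodel(x,y,a):
    L,W=40,25
    V=np.array([[ -L,-W,0],[-L,W,0],[L,-W,0],[L,W,0],[-L,-W,16],[-L,W,16],[L,-W,3],[L,W,3]],float)
    R=np.array([[np.cos(a),-np.sin(a),0],[np.sin(a),np.cos(a),0],[0,0,1]]); return V@R.T+[x,y,0]
def imodel(x,y,a):
    V=np.array([[sx,sy,z] for sx in(-75,75) for sy in(-100,100) for z in (16,60)],float)
    R=np.array([[np.cos(a),-np.sin(a),0],[np.sin(a),np.cos(a),0],[0,0,1]]); return V@R.T+[x,y,0]
def sil(n,V,S=8):
    p=proj(n,V); h=cv2.convexHull(p.astype(np.float32))
    m=np.zeros((384,512),np.float32); big=np.zeros((130*S,130*S),np.uint8)
    return h
def fit(model,masks,p0):
    # masks: dict cam->(mask bool, ) ; maximise IoU at 4x supersampling
    S=6
    def cost(p):
        c=0
        for n,m in masks.items():
            ys,xs=np.nonzero(m); x0,y0=xs.min()-12,ys.min()-12; x1,y1=xs.max()+13,ys.max()+13
            sub=cv2.resize(m[y0:y1,x0:x1].astype(np.float32),None,fx=S,fy=S,interpolation=cv2.INTER_LINEAR)
            h=cv2.convexHull(proj(n,model(*p[:2],p[2]/100)).astype(np.float32))
            q=((h-[x0,y0]+.5)*S-.5); k=np.zeros(sub.shape,np.uint8)
            cv2.fillConvexPoly(k,np.round(q*16).astype(np.int32),1,shift=4)
            i=np.minimum(sub,k).sum(); c+=1-i/(sub.sum()+k.sum()-i)
        return c
    best=None
    for d in (8,3):
        s=np.array([p0]+[np.array(p0)+d*e for e in np.eye(3)])
        r=minimize(cost,p0,method="Nelder-Mead",options=dict(initial_simplex=s,xatol=.05,fatol=1e-5)); p0=r.x
    return r.x,r.fun
def orange(n): 
    im=arm.get_image(n)
    m=colmask(im,(5,190,90),(16,255,255),(190,150,320,250)); 
    k,l,st,_=cv2.connectedComponentsWithStats(m); return (l==1+np.argmax(st[1:,4])) if k>1 else m>0
def yellow(n):
    im=arm.get_image(n); m=colmask(im,(22,150,110),(34,255,255),(190,120,320,250))
    k,l,st,ce=cv2.connectedComponentsWithStats(m); i=1+np.argmax(st[1:,4]); return ce[i],st[i]
E
python3 - <<'E'
from meas import *
mm={n:orange(n) for n in("top","scene")}
print({n:m.sum() for n,m in mm.items()})
for ks in(("top",),("scene",),("top","scene")):
    x,f=fit(wmodel,{k:mm[k] for k in ks},[512,86,10]); print(ks,x.round(2),round(f,3))
for n in("top","scene"):
    c,s=yellow(n); print(n,c,s,back(n,c,60).round(1))
ms={n:arm.masks_of("instrument",n)[0]["mask"] for n in("top","scene")}
for ks in(("top",),("scene",)):
    x,f=fit(imodel,{k:ms[k] for k in ks},[655,20,-5]); print(ks,x.round(2),round(f,3))
E
```

```text
{'top': np.int64(0), 'scene': np.int64(321)}Traceback (most recent call last):
  File "<stdin>", line 5, in <module>
  File "meas.py", line 30, in fit
    r=minimize(cost,p0,method="Nelder-Mead",options=dict(initial_simplex=s,xatol=.05,fatol=1e-5)); p0=r.x
    res = _minimize_neldermead(fun, x0, args, callback, bounds=bounds,
                               **options)
    fsim[k] = func(sim[k])
              ~~~~^^^^^^^^
    fx = function(np.copy(x), *(wrapper_args + args))
  File "meas.py", line 20, in cost
    ys,xs=np.nonzero(m); x0,y0=xs.min()-12,ys.min()-12; x1,y1=xs.max()+13,ys.max()+13
                               ~~~~~~^^
    return umr_minimum(a, axis, None, out, keepdims, initial, where)
ValueError: zero-size array to reduction operation minimum which has no identity
```

The crops confirm the orange wedge lies left of the pink one, with its thick upright back (scene crop ~(270,390)) facing the robot. The yellow dot is on the instrument's front-left corner. The colour threshold missed the orange in the top view, so I'll loosen it.

```bash
sed -i 's/(5,190,90),(16,255,255)/(5,150,60),(18,255,255)/; s/(22,150,110),(34,255,255)/(19,120,90),(34,255,255)/' meas.py
python3 - <<'E'
from meas import *
mm={n:orange(n) for n in("top","scene")}
print({n:m.sum() for n,m in mm.items()})
for ks in(("top",),("scene",),("top","scene")):
    x,f=fit(wmodel,{k:mm[k] for k in ks},[512,86,10]); print(ks,x.round(2),round(f,3))
for n in("top","scene"):
    c,s=yellow(n); print(n,c.round(2),s,back(n,c,60).round(1))
ms={n:arm.masks_of("instrument",n)[0]["mask"] for n in("top","scene")}
for ks in(("top",),("scene",)):
    x,f=fit(imodel,{k:ms[k] for k in ks},[655,20,-5]); print(ks,x.round(2),round(f,3))
print(arm.read_state()["clock"])
# robot orient
from scipy.spatial.transform import Rotation as R
print(R.from_quat(arm.read_state()["ee_rot"]).as_matrix().round(3))
E
```

```text
{'top': np.int64(441), 'scene': np.int64(332)}
('top',) [510.43  85.66  18.27] 0.104
('scene',) [513.06  86.4   12.7 ] 0.1
('top', 'scene') [511.95  86.27  15.04] 0.221
top [234.   181.59] [231 179   7   7  39] [611.2  86.3  60. ]
scene [232.52 196.1 ] [229 195   8   4  21] [613.3  86.9  60. ]
('top',) [672.19  10.72   5.76] 0.146
('scene',) [674.76  11.26   5.19] 0.137
0.9
[[ 0.896  0.    -0.444]
 [ 0.444 -0.     0.896]
 [ 0.    -1.    -0.   ]]
```

Foot/dot is at about (612,87). The wedge is centred at (512,86) with yaw 0.15. Pushing straight along +x with the flat, closed fingertips behind it should square it up and carry it to the foot.

```bash
python3 -m inch '[[0,43.4,10,50.9,0,26.36,0],[0,43.4,10,50.9,0,26.36,0],[0,43.4,10,50.9,0,26.36,0],[0,43.4,10,50.9,0,26.36,0],[0,43.4,10,50.9,0,26.36,0],[0,43.4,10,50.9,0,26.36,0],[0,43.4,10,50.9,0,26.36,0],[0,43.4,10,50.9,0,26.36,0],[0,43.4,10,50.9,0,26.36,0],[0,43.4,10,50.9,0,26.36,0],[0,43.4,10,50.9,0,26.36,0],[0,43.4,10,50.9,0,26.36,0],[0,43.4,10,50.9,0,26.36,0],[0,43.4,10,50.9,0,26.36,0],[0,43.4,10,50.9,0,26.36,0],[0,43.4,10,50.9,0,26.36,0],[0,43.4,10,50.9,0,26.36,0],[0,43.4,10,50.9,0,26.36,0]]'
```

```text
clock: 2.4
position: [441.4, 91.6, 150.0]
ee_rot: [-0.707, -0.002, 0.001, 0.707]
contact_force: [-0.4, -0.8, 0.9]
gripper_width: 0.1
```

```bash
python3 -m inch '[[0,0,4,-0.25,0,0,0],[0,0,8,-0.25,0,0,0],[0,0,11,-0.25,0,0,0],[0,0,12.6,-0.25,0,0,0],[0,0,12.6,-0.25,0,0,0],[0,0,12.6,-0.25,0,0,0]]'
python3 - <<'E'
from h import *
for n,(x0,y0,x1,y1) in {"top":(205,130,305,250),"scene":(195,150,325,250)}.items():
    im=arm.get_image(n); cv2.imwrite(f"pics/c1_{n}.png",cv2.resize(im[y0:y1,x0:x1,::-1],None,fx=4.5,fy=4.5,interpolation=cv2.INTER_CUBIC))
f=[]
s=arm.read_state(); print(s["clock"],s["position"],s["contact_force"])
E
```

```text
clock: 2.9
position: [440.2, 85.2, 24.2]
ee_rot: [0.708, -0.001, -0.0, -0.707]
contact_force: [0.9, -0.6, 1.0]
gripper_width: -0.2
3.0 [441.37018417  86.23429941  25.63252561] [ 0.65757162  0.39829394 -0.05950991]
```

View pics/c1_scene.png

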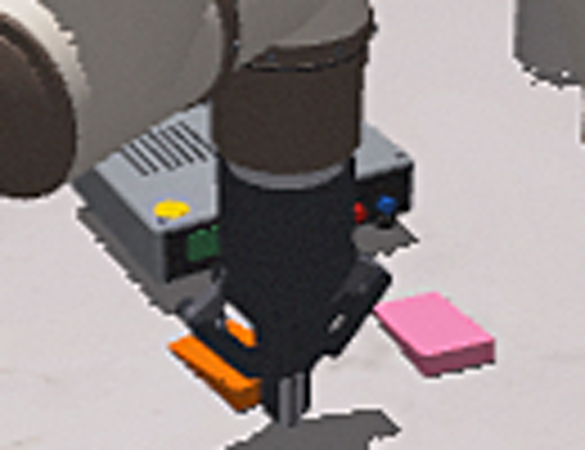

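View pics/c1_top.png

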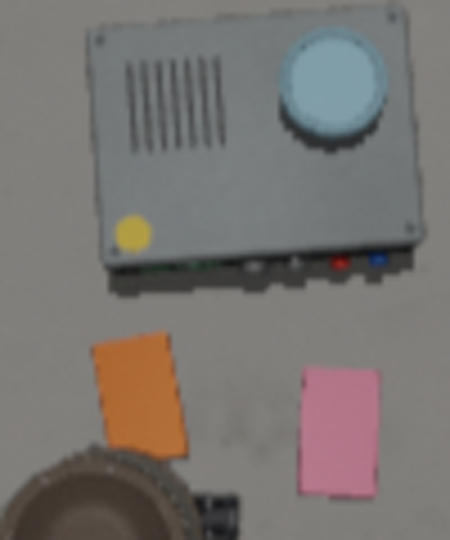

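```bash
python3 -m inch '[[0,1,0.1,0,0,0,0],[0,1.8,0.1,0,0,0,0],[0,2.4,0.1,0,0,0,0],[0,3,0.1,0,0,0,0],[0,3.6,0.1,0,0,0,0],[0,4.2,0.1,0,0,0,0],[0,4.8,0.1,0,0,0,0],[0,5.3,0.1,0,0,0,0],[0,5.8,0.1,0,0,0,0],[0,5.8,0.1,0,0,0,0]]'
cat > look.py <<'E'
from meas import *
import sys
t=sys.argv[1]
mm={n:orange(n) for n in("top","scene")}
for n,m in mm.items():
    ys,xs=np.nonzero(m); print(n,m.sum(),xs.min(),xs.max(),ys.min(),ys.max())
    c,s=yellow(n); print(" dot",c.round(2),s,back(n,c,60).round(1))
F=[];Q=[]
for i,(n,(x0,y0,x1,y1)) in enumerate({"top":(205,130,305,250),"scene":(195,150,325,250)}.items()):
    im=arm.get_image(n); cv2.imwrite(f"pics/{t}_{n}.png",cv2.resize(im[y0:y1,x0:x1,::-1],None,fx=4.5,fy=4.5,interpolation=cv2.INTER_CUBIC))
    s=arm.read_state();F.append(s["contact_force"]);Q.append(s["position"])
print(s["clock"],np.mean(Q,0).round(1),np.mean(F,0).round(2))
E
python3 look.py c2
```

```text
clock: 3.83
position: [499.6, 86.4, 23.3]
ee_rot: [-0.707, -0.0, -0.0, 0.707]
contact_force: [0.6, -0.7, -0.2]
gripper_width: -0.2
top 231 230 246 191 210
 dot [234.   181.59] [231 179   7   7  39] [611.2  86.3  60. ]
scene 85 231 244 217 232
 dot [231.88 196.12] [229 195   6   4  17] [614.   88.6  60. ]
4.1333 [498.1  86.1  23.3] [-0.21  0.32 -0.04]
```

View pics/c2_scene.png

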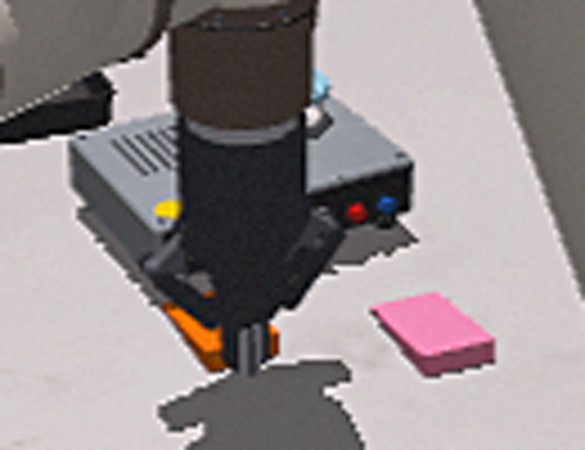

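View pics/c2_top.png

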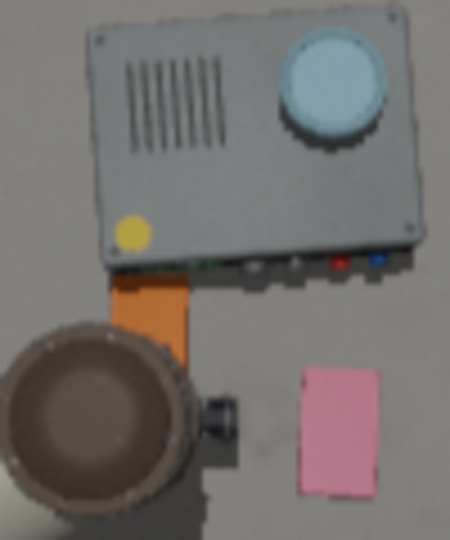

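```bash
python3 - <<'E'
from meas import *
im=arm.get_image("top")
h=cv2.cvtColor(im,cv2.COLOR_RGB2HSV)
for r in(194,198,202):
    # subpixel edges via saturation
    s=h[r,222:256,1].astype(float); print(r,s.astype(int).tolist())
for c in(229,229.5,246.5,247): print(c,back("top",(c,197),8).round(1))
print(proj("top",[[612,86.5,60],[612,86.5,0],[580,86.5,5],[580,61.5,5],[580,111.5,5]]).round(1))
E
```

```text
194 [8, 8, 8, 12, 10, 12, 14, 71, 178, 204, 213, 215, 210, 209, 188, 185, 189, 186, 184, 186, 186, 184, 186, 185, 181, 66, 9, 9, 11, 11, 11, 9, 9, 9]
198 [10, 10, 10, 8, 10, 10, 14, 68, 160, 179, 181, 181, 179, 181, 180, 180, 180, 180, 180, 178, 177, 177, 177, 180, 156, 25, 10, 8, 10, 10, 12, 12, 10, 10]
202 [34, 41, 42, 42, 36, 35, 37, 73, 127, 152, 161, 173, 175, 178, 180, 179, 177, 176, 179, 177, 177, 176, 176, 178, 147, 20, 12, 12, 12, 12, 12, 10, 10, 8]
229 [572.3 104.8   8. ]
229.5 [572.3 103.4   8. ]
246.5 [571.7  54.    8. ]
247 [571.6  52.5   8. ]
[[233.9 181.3]
 [235.4 183.6]
 [235.3 194.4]
 [243.9 194.2]
 [226.8 194.5]]
```

The wedge is now square (yaw ≈ 0) and centred at y≈79. The foot at y≈86.5 is well inside its width and in line with the tool. Next I'll advance in small steps and watch the force.

```bash
python3 -m inch '[[0,0.5,0,0,0,0,0],[0,1,0,0,0,0,0],[0,1.5,0,0,0,0,0],[0,2,0,0,0,0,0],[0,2.5,0,0,0,0,0],[0,2.5,0,0,0,0,0]]'; python3 look.py c3
```

```text
clock: 4.68
position: [524.9, 86.4, 23.4]
ee_rot: [-0.707, -0.0, -0.001, 0.707]
contact_force: [1.0, 0.1, -0.1]
gripper_width: -0.1
top 48 238 246 190 199
 dot [234.   181.59] [231 179   7   7  39] [611.2  86.3  60. ]
scene 85 228 241 213 227Traceback (most recent call last):
  File "look.py", line 7, in <module>
    c,s=yellow(n); print(" dot",c.round(2),s,back(n,c,60).round(1))
        ~~~~~~^^^
  File "meas.py", line 38, in yellow
    k,l,st,ce=cv2.connectedComponentsWithStats(m); i=1+np.argmax(st[1:,4]); return ce[i],st[i]
                                                       ~~~~~~~~~^^^^^^^^^^
    return _wrapfunc(a, 'argmax', axis=axis, out=out, **kwds)
    return bound(*args, **kwds)
ValueError: attempt to get argmax of an empty sequence
```

```bash
python3 -m inch '[[0,0.2,0,0,0,0,0],[0,0.4,0,0,0,0,0],[0,0.4,0,0,0,0,0]]'|grep -E "pos|force"; python3 -m inch '[[0,0.2,0,0,0,0,0],[0,0.2,0,0,0,0,0]]' |grep -E "pos|force"
```

```text
position: [527.8, 86.3, 23.4]
contact_force: [-0.3, 0.3, 0.5]
position: [529.8, 86.2, 23.4]
contact_force: [1.4, -0.1, 0.6]
```

```bash
cat > f.py <<'E'
from bench import arm
import numpy as np,cv2
F=[];Q=[]
for i in range(6):
    im=arm.get_image("scene"); s=arm.read_state(); F.append(s["contact_force"]);Q.append(s["position"])
print(round(s["clock"],2),np.mean(Q,0).round(1),np.mean(F,0).round(2),"sd",np.std(F,0).round(2))
E
python3 f.py; python3 -m inch '[[0,0.2,0,0,0,0,0],[0,0.2,0,0,0,0,0]]' >/dev/null; python3 f.py;python3 -m inch '[[0,0.2,0,0,0,0,0],[0,0.2,0,0,0,0,0]]' >/dev/null; python3 f.py
```

```text
5.6 [529.5  86.2  23.3] [-0.01 -0.15  0.11] sd [0.54 0.53 0.31]
6.07 [531.5  86.2  23.3] [-0.23  0.38  0.23] sd [0.51 0.41 0.4 ]
6.53 [533.5  86.2  23.3] [0.26 0.06 0.11] sd [0.58 0.43 0.29]
```

```bash
for i in 1 ; do python3 -m inch '[[0,0.2,0,0,0,0,0],[0,0.2,0,0,0,0,0]]' >/dev/null; python3 f.py; done; python3 -m inch '[[0,0.2,0,0,0,0,0],[0,0.2,0,0,0,0,0]]' >/dev/null; python3 f.py
```

```text
7.0 [535.5  86.2  23.3] [-0.49 -0.18 -0.27] sd [0.26 0.69 0.64]
7.47 [537.5  86.2  23.3] [ 0.07  0.14 -0.04] sd [0.4  0.36 0.32]
```

```bash
python3 -m inch '[[0,0.2,0,0,0,0,0],[0,0.2,0,0,0,0,0]]' >/dev/null; python3 f.py; python3 -m inch '[[0,0.2,0,0,0,0,0],[0,0.2,0,0,0,0,0]]' >/dev/null; python3 f.py
```

```text
7.93 [539.5  86.2  23.3] [-0.06 -0.03  0.35] sd [0.43 0.61 0.41]
8.4 [541.5  86.2  23.3] [0.04 0.04 0.04] sd [0.52 0.38 0.23]
```

```bash
python3 - <<'E'
from h import *
for n,(x0,y0,x1,y1) in {"top":(205,130,305,250),"scene":(195,150,325,250)}.items():
    im=arm.get_image(n); cv2.imwrite(f"pics/c4_{n}.png",cv2.resize(im[y0:y1,x0:x1,::-1],None,fx=4.5,fy=4.5,interpolation=cv2.INTER_CUBIC))
E
```

```text
(no output)
```

View pics/c4_scene.png

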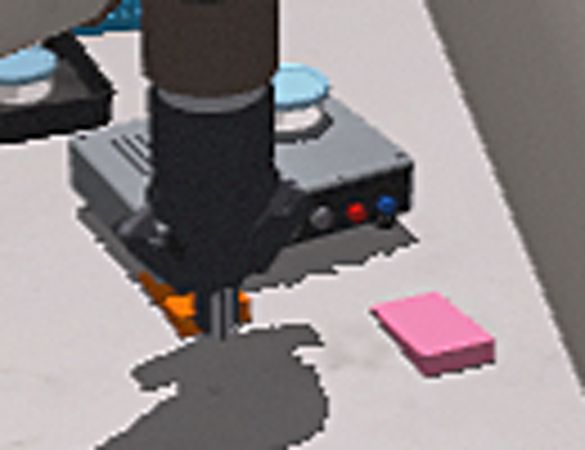

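View pics/c4_top.png

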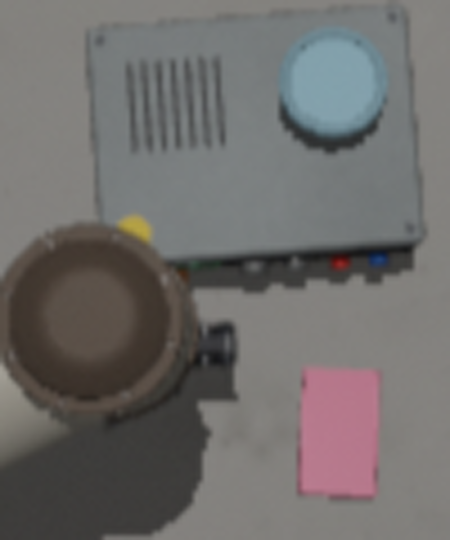

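The wedge moves on under the front edge without touching anything, and the instrument hasn't moved.

```bash
python3 -m inch '[[0,0.2,0,0,0,0,0],[0,0.2,0,0,0,0,0]]' >/dev/null; python3 f.py; python3 -m inch '[[0,0.2,0,0,0,0,0],[0,0.2,0,0,0,0,0]]' >/dev/null; python3 f.py
```

```text
8.97 [543.1  86.   23.2] [-1.05 -0.19  0.45] sd [0.3 0.3 0.7]
9.43 [544.9  85.9  23.1] [-3.   -0.49  0.98] sd [0.42 0.34 0.57]
```

```bash
python3 -m inch '[[0,0.2,0,0,0,0,0],[0,0.2,0,0,0,0,0]]' >/dev/null; python3 f.py
```

```text
9.9 [546.9  85.9  23.1] [-4.39 -0.88  0.71] sd [0.37 0.52 0.46]
```

First contact was near TCP x=542, and the push has climbed to 4.4 N within 5 mm, so the wedge is snug. I'll back off, rise and look.

```bash
python3 -m inch '[[0,-0.5,0,0,0,0,0],[0,-2,0,0,0,0,0],[0,-5,0,0,0,0,0],[0,-8,0,0,0,0,0],[0,-11,-2,0,0,0,0],[0,-11,-6,0,0,0,0],[0,-11,-10,0,0,0,0],[0,-11,-12,0,0,0,0],[0,-11,-12,0,0,0,0]]'; python3 look.py c5; python3 - <<'E'
from meas import *
ms={n:arm.masks_of("instrument",n)[0]["mask"] for n in("top",)}
for ks in(("top",),):
    x,f=fit(imodel,{k:ms[k] for k in ks},[655,20,-5]); print(ks,x.round(2),round(f,3))
E
```

```text
clock: 10.65
position: [442.3, 88.9, 149.5]
ee_rot: [-0.704, -0.007, -0.005, 0.71]
contact_force: [0.9, 0.7, 0.1]
gripper_width: 0.2
top 199 229 245 190 202
 dot [234.  181.5] [231 179   7   6  38] [611.5  86.3  60. ]
scene 211 225 249 210 223
 dot [232.65 195.78] [229 194   8   4  23] [614.9  85.8  60. ]
10.95 [437.3  86.1 142.3] [-0.08 -0.38 -0.13]
('top',) [672.    11.33   6.88] 0.139
```

View pics/c5_scene.png

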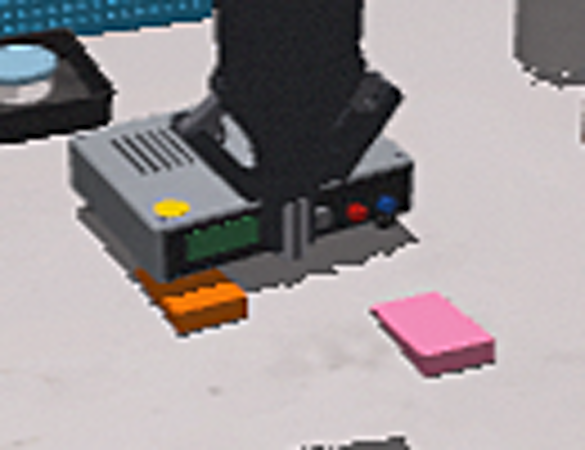

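View pics/c5_top.png

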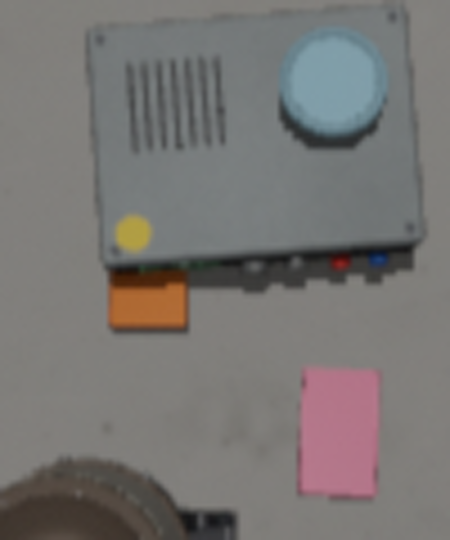

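The wedge stayed under the foot, its back is clear of the panel, and the dot hasn't moved. Now I'll move over the dot.

```bash
python3 -m inch '[[0,4,0,0,0,0,0],[0,8,0,0,0,0,0],[0,12,0,0,0,0,0],[0,16,0,0,0,0,0],[0,17.5,1,0.05,0,0,0],[0,17.5,3,0.05,0,0,0],[0,17.5,4.5,0.05,0,0,0],[0,17.5,5.3,0.05,0,0,0],[0,17.5,5.3,0.05,0,0,0],[0,17.5,5.3,0.05,0,0,0]]'; python3 f.py; python3 - <<'E'
from h import *
im=arm.get_image("scene"); cv2.imwrite("pics/c6.png",cv2.resize(im[130:250,180:330,::-1],None,fx=4.5,fy=4.5,interpolation=cv2.INTER_CUBIC))
E
```

```text
clock: 11.83
position: [612.3, 86.5, 89.7]
ee_rot: [0.707, -0.0, -0.0, -0.707]
contact_force: [-0.0, -0.0, 0.4]
gripper_width: -0.3
12.13 [612.9  86.9  91.3] [-0.53  0.1   0.19] sd [0.35 0.73 0.33]
```

View pics/c6.png

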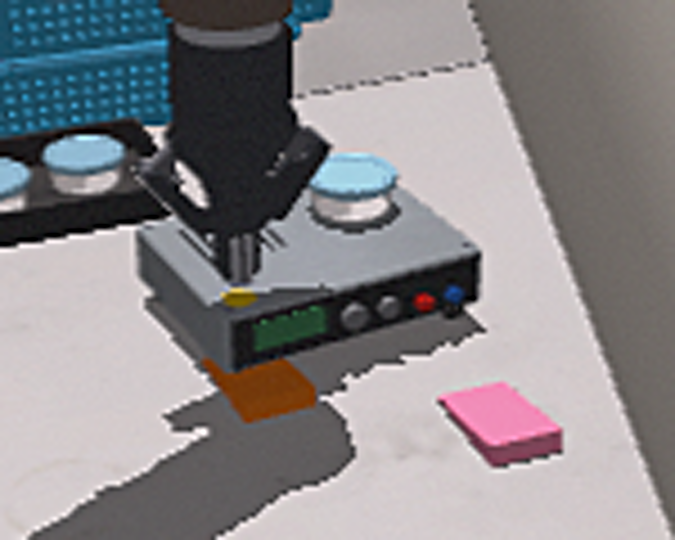

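```bash
python3 -m inch '[[0,0,0.4,0,0,0,0],[0,0,0.7,0,0,0,0],[0,0,0.9,0,0,0,0],[0,0,0.9,0,0,0,0]]' >/dev/null; python3 f.py;  python3 -m inch '[[0,0,0.1,0,0,0,0],[0,0,0.1,0,0,0,0]]' >/dev/null; python3 f.py
```

```text
12.82 [612.4  86.6  81.2] [0.16 0.12 0.11] sd [0.39 0.41 0.71]
13.28 [612.4  86.6  80.3] [ 0.13  0.05 -0.05] sd [0.39 0.36 0.34]
```

```bash
python3 -m inch '[[0,0,0.1,0,0,0,0],[0,0,0.1,0,0,0,0]]' >/dev/null; python3 f.py
```

```text
13.75 [612.4  86.6  79.3] [ 0.14 -0.12 -0.1 ] sd [0.31 0.46 0.45]
```

```bash
python3 -m inch '[[0,0,0.1,0,0,0,0],[0,0,0.1,0,0,0,0]]' >/dev/null; python3 f.py
```

```text
14.22 [612.6  86.7  78.8] [-1.62  0.2   4.5 ] sd [0.43 0.4  0.58]
```

```bash
python3 -m inch '[[0,0,0.05,0,0,0,0],[0,0,0.05,0,0,0,0]]' >/dev/null; python3 f.py
```

```text
14.68 [612.6  86.7  78.8] [-2.31  0.28  7.42] sd [0.51 0.29 0.26]
```

It's firm: contact at TCP z≈79 means the top is at 60 mm, and going from 4.5 N to 7.4 N gave no sinking. I'll ease back to a gentle press and check.

```bash
python3 -m inch '[[0,0,-0.05,0,0,0,0],[0,0,-0.05,0,0,0,0],[0,0,-0.05,0,0,0,0],[0,0,-0.05,0,0,0,0]]' >/dev/null; python3 f.py; python3 - <<'E'
from h import *
for n,(x0,y0,x1,y1) in {"top":(205,130,305,250),"scene":(180,130,330,250)}.items():
    im=arm.get_image(n); cv2.imwrite(f"pics/c7_{n}.png",cv2.resize(im[y0:y1,x0:x1,::-1],None,fx=4.5,fy=4.5,interpolation=cv2.INTER_CUBIC))
E
```

```text
15.32 [612.6  86.7  78.8] [-2.25  0.51  5.87] sd [0.32 0.51 0.58]
```

View pics/c7_scene.png

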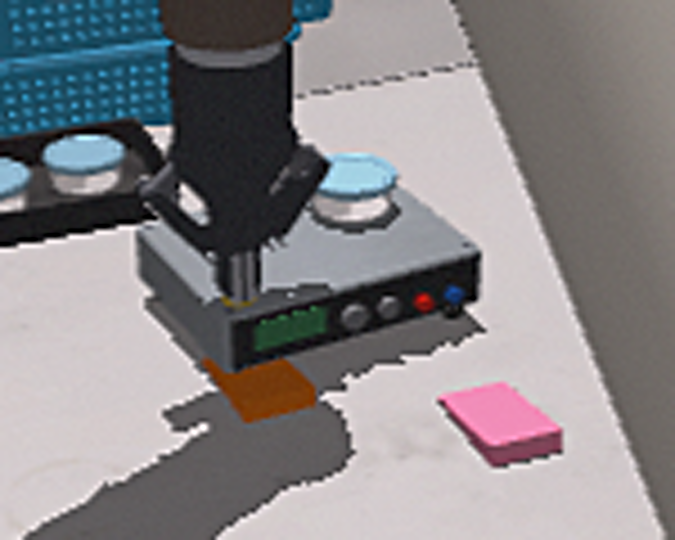

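View pics/c7_top.png

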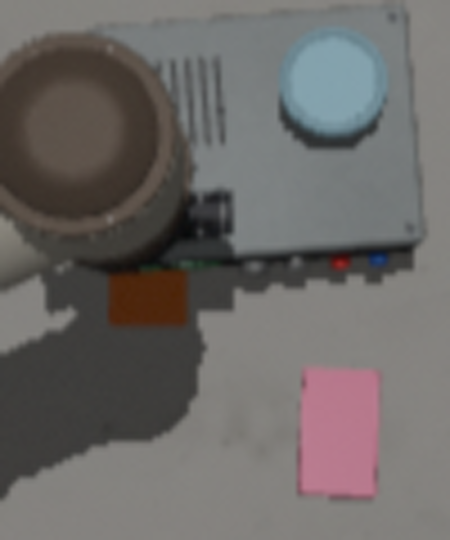

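```bash
python3 -m inch '[[0,0,-0.03,0,0,0,0],[0,0,-0.03,0,0,0,0],[0,0,-0.03,0,0,0,0]]' >/dev/null; python3 f.py; python3 f.py
```

```text
15.97 [612.6  86.7  78.8] [-1.14  0.25  5.37] sd [0.5  0.42 0.25]
16.27 [612.6  86.7  78.8] [-1.64  0.24  5.53] sd [0.51 0.44 0.32]
```

```bash
python3 -m inch '[[0,0,-0.04,0,0,0,0],[0,0,-0.04,0,0,0,0],[0,0,-0.04,0,0,0,0]]' >/dev/null; python3 f.py; python3 f.py
```

```text
16.82 [612.5  86.7  78.9] [-0.03  0.66  2.23] sd [0.59 0.5  0.66]
17.12 [612.5  86.7  78.9] [0.49 0.4  1.36] sd [0.62 0.52 0.32]
```

```bash
python3 -m inch '[[0,0,0.04,0,0,0,0],[0,0,0.04,0,0,0,0],[0,0,0.04,0,0,0,0]]' >/dev/null; python3 f.py; python3 f.py;python3 f.py
```

```text
17.67 [612.5  86.7  78.8] [0.18 0.41 3.77] sd [0.33 0.43 0.55]
17.97 [612.5  86.7  78.8] [-0.33  0.51  4.87] sd [0.78 0.57 0.6 ]
18.27 [612.5  86.7  78.8] [-0.79  0.44  5.32] sd [0.56 0.68 0.34]
```

```bash
python3 f.py; python3 -c "
from bench import arm
print(arm.job_done())"
```

```text
18.57 [612.5  86.7  78.8] [-0.19  0.58  5.23] sd [0.35 0.41 0.32]
the job is handed in; nothing more can be done
None
```

I pushed the orange wedge under the short foot with shut fingertips, backed away, and handed the job in while holding a press on the yellow dot. It took 18.6 s of the 61 s.

- **Wedge fit:** the push rose from 0 to 4.4 N over the last 5 mm and I stopped there, below the 7 N at which the instrument slides. Afterwards the dot's measured position had changed by no more than the measurement error. The wedge stayed under the foot.
- **Press test:** the final hold was about 5.2 N. The fingertips met the top at 60 mm, which is level. Raising the press from 4.5 N to 7.4 N gave no measurable sinking.

**Less certain:**
- The wedge sits about 7 mm to the right of the foot's centre, which is still well inside its width.
- The press force drifts for a moment after each small move. It peaked at 7.4 N and dipped to about 1.4 N while I set it, then held at 5.2–5.3 N.
- Level was judged from the contact height and the pictures, not measured directly.
- I did not touch the pink wedge, the tub or anything else, and the pink wedge and tub look unmoved in the last pictures. I did not check the other items closely.

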